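Fetch the second vee block from its compartment and set it in the cradle

ROBOT

A 6-joint arm with a two-finger parallel gripper is mounted at the origin on a cart in front of the work surface, level with it; the furniture and walls round the work are solid. World frame = base frame: x ahead of the robot, y to its left, z up, the work surface at z = 0. Lengths are in m, angles in rad, forces in N, time in s.
With the tool pointing down it reaches from about 0.325 to 0.775 m from the base axis. Payload 5.5 kg.
Tool frame: the origin (TCP) lies midway between the tips of the shut fingers; the grasp point (between the pads) lies 19 mm behind it; y points along the fingers, z is the direction in which the jaws open and shut, and the axes are right-handed (so a half turn about y gives the same grasp; the last joint's range is limited). The gripper opens to 88 mm and grips with 3 to 60 N. Pads are 20 mm wide; open, the fingers measure 115 mm over their backs; the gripper's body (75 mm by 178 mm) begins 61 mm behind the grasp point.
Start: joints at [1.289, 0.091, 1.231, -0, 1.82, -0.057], TCP at [0.134, 0.585, 0.223] pointing down, gripper open.
Joint ranges: [-2.87, 2.87], [-0.86, 2.18], [0.17, 2.46], [-1.51, 4.65], [0.06, 2.69], [-2.65, 2.65]. Speed limits (rad/s): [2.57, 2.57, 3.01, 3.14, 3.14, 3.14].

INTERFACE

Orientations are given as a unit quaternion [w, x, y, z].
In Python, from plant import manip gives the robot as it stands.
- The arm moves only by the tool servo_tool, never from a script. Its arguments are lists of equal length, an entry for each row: "fingers": the closure, from -1 (fully open) to 1 (shut); "delta_pos": the shift along the tool's x, y, z in m, a list of three; "delta_rot": the turn, a rotation vector about the tool's x, y, z in rad, a list of three. In form: {"fingers": [fingers, ...], "delta_pos": [[tx, ty, tz], ...], "delta_rot": [[rx, ry, rz], ...]}. A call has 1 to 12 rows; each row is the pose to reach, as a shift and turn from the pose measured when the call began, along the tool's axes at that moment; what a row does not reach only later rows make up. A row lasts 1/8 s, in which the tool goes at most 62.5 mm and 10.7 degrees, less where a joint would pass 70% of its speed; a pose out of reach is approached as far as the arm can. A call with a gripper value outside its range is refused whole. The fingers move at their own pace and stop on an object; "force" is the grip in N (left out, the last holds). Time passes only in rows, so rows that repeat a pose let the fingers close. It gives the time, the measured TCP pose, the force and the opening at its end, in the units of the state.
- manip.read_state(): the state, without advancing time (a new reading comes with each control period).
- manip.snapshot(name): name is "scene" or "top" or "wrist"; returns the picture (420x560x3 uint8, blue, green, red); there is no depth.
- manip.camera_params(name): a dict with "fx", "fy", "cx", "cy" (pixels), "xyz" and "rotation" of the camera in the world. Camera axes: x right, y up, looking along -z (the intrinsics and any distortion apply to the point x, -y, -z); pixel columns grow to the right and rows downward; lengths in m; the calibration is good to about 2 mm. A picture is of the moment at which its call begins: read the wrist's pose just before it. camera_params takes no time and is no camera call; for the wrist camera it gives the pose at the moment of the call.
- manip.hand_in(): hands the job in, once; it reports no verdict.
The state is a dict: "time": time; "qpos": joint angles; "qvel": joint speeds; "joint_torque": joint torques, N m; "eef_pos": TCP position; "tcp_rot": TCP orientation; "ft_force": force on the tool from outside, world axes, zero at the start; "torque": the same for the moment, N m; "gripper_width": opening from 0.0 (shut) to 1.0 (fully open).
Only numpy, scipy, OpenCV 4.12 (cv2) and the standard library are available. Lean on these libraries where they do the work, as an engineer would, in place of code of your own. Each camera call takes 0.05 s, during which the arm holds its last target.

TASK

Open the one compartment whose lid has the round bar pull on two posts, take out the vee block that lies inside, and set it in the free marked bay of the steel cradle, between the two rails, standing flat with its vee upward and in line with the vee of the block that already stands there. Keep the other two lids shut, and do not disturb the block in the cradle or the chisel and steel block that lie on the bench.

Things in the scene. Friction and masses are not known exactly. Their poses are not given: they have to be found in the camera images.
- rack: organiser: dark wooden board 98 x 426 x 10 mm fixed to the bench, carrying a row of three like wooden compartments at 140 mm pitch, in any order, told apart only by the pulls on their lids. Origin: centre of its underside, at bench height. x points away from the robot, from the lids' near edges to their hinges; y runs left along the row
- bar_box: compartment with the bar pull, fixed; the other two are alike. Outside 82 (x) x 136 (y) x 64 mm, walls and floor 6 mm, inside 70 x 124 x 58 mm; its floor is 16 mm above the bench. Lid 82 x 136 x 7 mm, its top 81.5 mm above the bench when shut. Origin: centre of its underside, 10 mm above the bench; axes as the rack's
- lid_bar (a joint): angle of the hinged lid with the bar pull (the compartment that holds the vee block), rad: 0 shut, grows as its near edge is lifted up and back over its far edge, stop at 2.5; needs about 1 N at the pull; falls shut if let go below 1.2 and falls open to the stop if let go beyond 1.6
- lid_knob (a joint): angle of the hinged lid with the round knob (to stay shut), rad: 0 shut, grows as its near edge is lifted up and back over its far edge, stop at 2.5; needs about 1 N at the pull; falls shut if let go below 1.2 and falls open to the stop if let go beyond 1.6
- lid_tab (a joint): angle of the hinged lid with the flat upright tab (to stay shut), rad: 0 shut, grows as its near edge is lifted up and back over its far edge, stop at 2.5; needs about 1 N at the pull; falls shut if let go below 1.2 and falls open to the stop if let go beyond 1.6
- bar_pull (a point): middle of the bar pull: round steel bar, diameter 10 mm, 64 mm long along the row, its axis 32 mm above the lid's top, on two 8 mm posts 54 mm apart (46 mm free between them). Fixed to its lid, 64 mm in front of the hinge line, centred on the lid's width. Axes as the rack's when shut; they turn with the lid
- knob_pull (a point): a point 19 mm above the lid's top on the axis of the round steel knob of diameter 28 mm, 32 mm high. Fixed to its lid, 64 mm in front of the hinge line and centred on the lid's width. 
- tab_pull (a point): a point 19 mm above the lid's top in the upright flat steel tab, 40 mm wide along the row, 6 mm thick, 28 mm high. Fixed to its lid, 64 mm in front of the hinge line and centred on the lid's width. 
- lid_bar_hinge (a point): middle of the hinge line of the lid with the bar pull: at the lid's underside, on the compartment's far edge, 41 mm beyond its centre, 74.5 mm above the bench. The hinge line runs along the rack's y axis
- vee_mid (a point): centre of the steel vee block to fetch, 0.4 to 0.7 kg, 50 (x) x 60 (y) x 52 (z) mm, z up; vee groove in its top along its y, 29 mm wide, 14 mm deep; other faces flat; balance point 25 mm up. At first it stands in the bar-pull compartment, its y along the rack's x, near the middle: about 5 mm free at its ends and 31 mm or more beside its sides, so there it can be grasped only across its 50 mm width
- bay (a point): middle of the free bright 60 mm square bay on the cradle's base plate, at the plate's top, 8 mm above the bench. x runs along the rails, away from the robot. There is no finger room beside the block's 50 mm sides between the rails: hold it there by its ends (60 mm apart), so set it down on the bench and take it again a quarter turn round
- cradle: fixed dark steel plate 210 (x) x 84 (y) x 8 mm with two upright rails along all its length, 8 mm thick, 60 mm apart inside, tops 58 mm above the bench, ends open. Origin: centre of its underside; x along the rails, away from the robot. The bay's middle is 55 mm beyond the origin; bright lines on the rails mark its ends
- twin_mid (a point): centre of the like vee block that already stands in the cradle, 110 mm nearer to the robot than the bay's middle, loose, its vee along the rails; not to be disturbed
- chisel_mid (a point): middle of a cold chisel, 20 x 180 (y) x 16 mm, loose on the bench in front of the organiser; not to be disturbed. The bench straight ahead of the robot, in front of the gap between the organiser and the fixed knife switch (lever up to 0.18 m high), is clear for setting a thing down: 0.39 to 0.45 m ahead, from 0.05 m right to 0.05 m left
- packing_mid (a point): centre of a small plain steel block 32 x 45 (y) x 28 mm, loose on the bench; not to be disturbed

How it is judged:
By the outcome, as a careful person would: the job done as asked, in the order asked, and still so for the second after the job is handed in, with the robot touching nothing.
It also fails if it takes over 72 s, if anything falls off the work surface, if the arm or the gripper's body presses on something with over 40 N, if the wrist force passes 120 N, or if a joint passes its speed limit or range.

## Working session

There is one attempt and no reset: what is moved stays moved. The work goes in short steps, Python scripts to look and compute and a tool call to move; the robot and the scene stay as the last step left them, time stands still between calls to the robot, and variables do not carry over. Pictures are saved under pics/ and viewed, and the job is handed in when it is done.

Besides the shell and the picture viewer there is one more tool, called as a command line: name --argument value ..., lists and objects as JSON in quotes. servo_tool: Moves the arm, as the interface text tells. Its arguments: {"type":"object","properties":{"fingers":{"type":"array"},"delta_pos":{"type":"array"},"delta_rot":{"type":"array"},"force":{"type":"number"}},"required":["fingers","delta_pos","delta_rot"]}

```bash
ls; mkdir -p pics
python3 - <<'E'
from plant import manip
import cv2
print(manip.read_state())
for n in("scene","top","wrist"):
    p=manip.camera_params(n);print(n,p)
    cv2.imwrite(f"pics/{n}0.png",manip.snapshot(n))
E
```

```text
pics
{'time': 0.0, 'qpos': array([ 1.28926694e+00,  9.18624763e-02,  1.23187163e+00, -2.80478174e-05,
        1.81981447e+00, -5.67106768e-02]), 'qvel': array([ 0.00096614,  0.00019074, -0.00207492, -0.0002645 , -0.00042365,
       -0.00040053]), 'joint_torque': array([-1.09409244e-03, -4.46430373e+01, -4.06455767e+01,  6.96974178e-02,
        2.90678308e-02, -1.05789018e-04]), 'eef_pos': array([0.13369136, 0.58460745, 0.22151278]), 'tcp_rot': array([-0.70196015,  0.7033267 , -0.07942743,  0.07921359]), 'ft_force': array([-0.22461785, -0.47711812, -0.00944678]), 'torque': array([ 0.03411102, -0.00697488,  0.02300669]), 'gripper_width': 1.000446611677612}
scene {'fx': 521.5181131266646, 'fy': 521.5181131266646, 'cx': 283.7456231855563, 'cy': 206.77769534633788, 'xyz': array([-0.25419276,  1.22397572,  0.77690682]), 'rotation': array([-0.23590432, -0.14204252,  0.51304568,  0.81299274])}
top {'fx': 405.92198357009306, 'fy': 405.92198357009306, 'cx': 281.3542134029663, 'cy': 209.53913411214074, 'xyz': array([0.36474515, 0.02352855, 1.18979148]), 'rotation': array([-0.69811794, -0.04827858,  0.04006581,  0.71322876])}
wrist {'fx': 360.78949643343304, 'fy': 360.78949643343304, 'cx': 273.524153344779, 'cy': 209.9994151812513, 'xyz': array([0.05963557, 0.60264699, 0.38212071]), 'rotation': array([ 0.7743716 , -0.11072482, -0.08765801,  0.61676958])}
```

View pics/scene0.png

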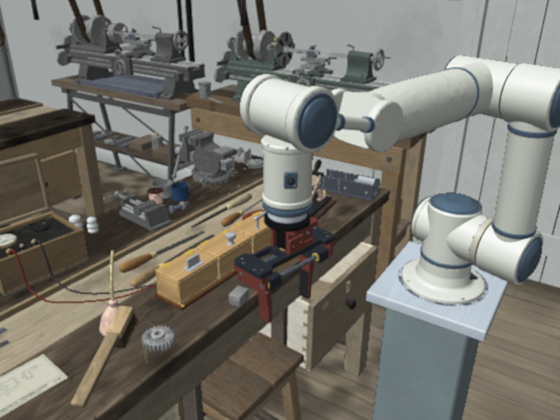

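View pics/top0.png

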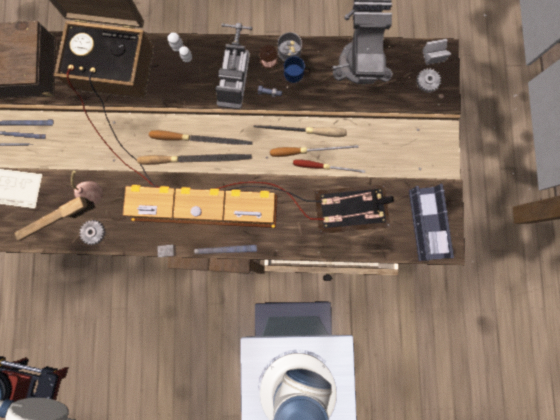

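View pics/wrist0.png

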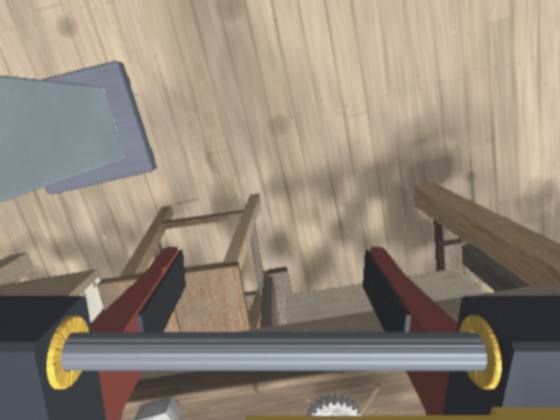

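Run:
```python
import cv2,numpy as np
t=cv2.imread("pics/top0.png");s=cv2.imread("pics/scene0.png")
a=cv2.resize(t[175:265,110:290],(800,400),interpolation=cv2.INTER_CUBIC)
b=cv2.resize(t[175:270,300:460],(800,475),interpolation=cv2.INTER_CUBIC)
c=cv2.resize(s[180:320,140:340],(800,560),interpolation=cv2.INTER_CUBIC)
for n,i in zip("abc",(a,b,c)):cv2.imwrite(f"pics/z_{n}.png",i)
```

```text
(no output)
```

View pics/z_a.png

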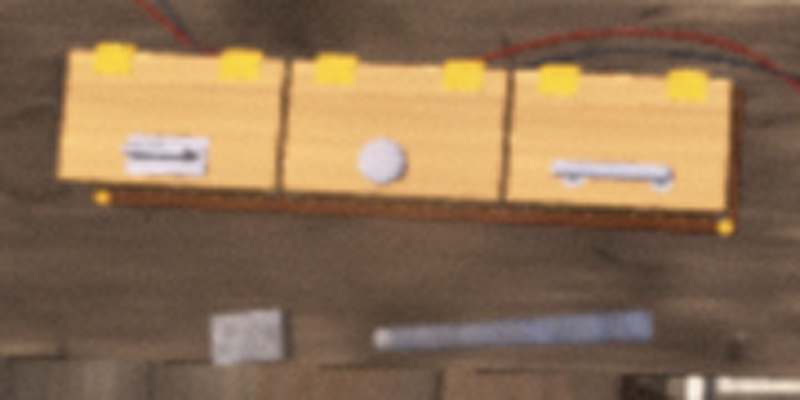

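View pics/z_b.png

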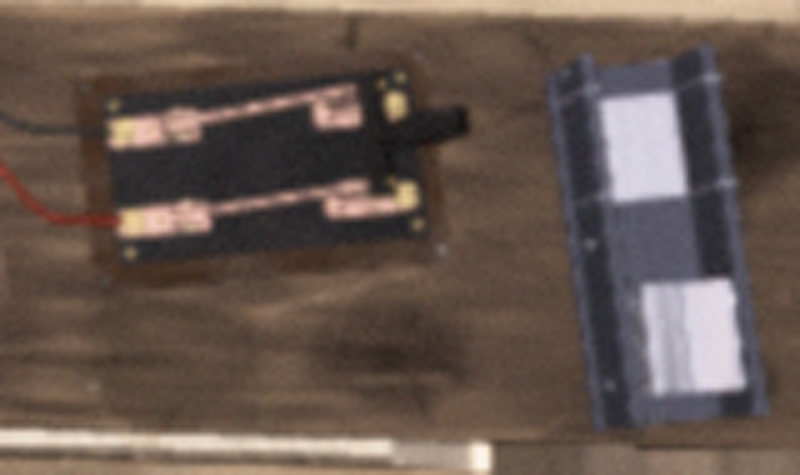

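View pics/z_c.png

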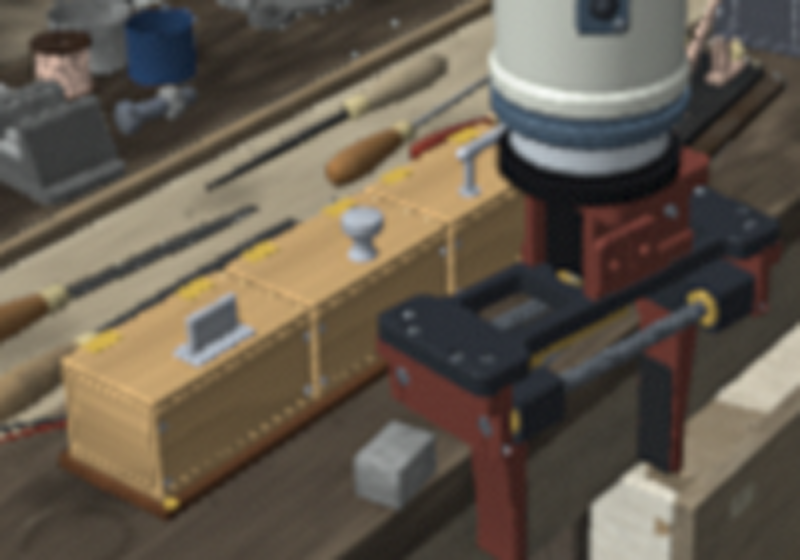

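```bash
cat > h.py <<'E'
import numpy as np,cv2,sys
from plant import manip
from scipy.spatial.transform import Rotation as R
def Rq(q): return R.from_quat([q[1],q[2],q[3],q[0]])
def ray(p,uv):
    uv=np.atleast_2d(np.array(uv,float))
    d=np.c_[(uv[:,0]-p['cx'])/p['fx'],-(uv[:,1]-p['cy'])/p['fy'],-np.ones(len(uv))]
    return p['xyz'],Rq(p['rotation']).apply(d)
def onz(p,uv,z):
    o,d=ray(p,uv); return o+d*((z-o[2])/d[:,2])[:,None]
def proj(p,X):
    c=Rq(p['rotation']).inv().apply(np.atleast_2d(X)-p['xyz'])
    return np.c_[p['cx']+p['fx']*c[:,0]/-c[:,2],p['cy']-p['fy']*c[:,1]/-c[:,2]]
def st():
    s=manip.read_state();r=Rq(s['tcp_rot']).as_matrix()
    print('t',round(s['time'],2),'pos',s['eef_pos'].round(4),'F',s['ft_force'].round(1),'T',s['torque'].round(2),'w',round(s['gripper_width'],3),'q',s['qpos'].round(2))
    print('tool x',r[:,0].round(4),'y',r[:,1].round(4),'z',r[:,2].round(4)); return s,r
def snap(n,f):
    p=manip.camera_params(n);i=manip.snapshot(n);cv2.imwrite(f,i)
    import pickle;pickle.dump(p,open(f+'.pkl','wb'));return p,i
def load(f):
    import pickle;return pickle.load(open(f+'.pkl','rb'))
E
python3 - <<'E'
from h import *
s,r=st()
p=manip.camera_params('top')
a=lambda l:[(110+(x+.5)/4.4444-.5,175+(y+.5)/4.4444-.5) for x,y in l]
b=lambda l:[(300+(x+.5)/5-.5,175+(y+.5)/5-.5) for x,y in l]
print('bar',onz(p,a([(555,168),(670,176)]),.1135))
print('lid',onz(p,a([(510,65),(733,80),(725,210),(508,200)]),.0815))
print('row near',onz(p,a([(60,180),(725,210)]),.0815))
print('chisel',onz(p,a([(375,338),(650,322)]),.016))
print('pack',onz(p,a([(247,335)]),.028))
print('railtop corners',onz(p,b([(548,72),(710,48),(768,412),(597,427)]),.058))
print('bay',onz(p,b([(600,98),(675,90),(688,192),(612,202)]),.008))
print('twin top',onz(p,b([(643,285),(733,279),(746,388),(655,395)]),.06))
w=manip.camera_params('wrist');R0=Rq(w['rotation']).as_matrix()
print('cam in tool',r.T@(w['xyz']-s['eef_pos']),(r.T@R0).round(3))
E
```

```text
t 0.15 pos [0.1337 0.5847 0.2218] F [-0.3  0.5 -0.2] T [-0.   -0.02  0.03] w 0.998 q [ 1.29  0.09  1.23  0.    1.82 -0.06]
tool x [ 9.748e-01 -2.229e-01 -1.000e-04] y [-5.0e-04 -1.4e-03 -1.0e+00] z [ 0.2229  0.9748 -0.0015]
bar [[0.49518363 0.1601196  0.1135    ]
 [0.48881107 0.09095809 0.1135    ]]
lid [[0.56443755 0.19190871 0.0815    ]
 [0.55178046 0.05286761 0.0815    ]
 [0.47063876 0.05930835 0.0815    ]
 [0.47977712 0.19340874 0.0815    ]]
row near [[0.49837105 0.47217635 0.0815    ]
 [0.47063876 0.05930835 0.0815    ]]
chisel [[0.3984208  0.29022373 0.016     ]
 [0.40501346 0.1113987  0.016     ]]
pack [[0.40172549 0.37008703 0.028     ]]
railtop corners [[ 0.55741294 -0.32601232  0.058     ]
 [ 0.56903529 -0.41773987  0.058     ]
 [ 0.36486297 -0.43536228  0.058     ]
 [ 0.3586051  -0.34105812  0.058     ]]
bay [[ 0.54976347 -0.37092749  0.008     ]
 [ 0.55351781 -0.4150546   0.008     ]
 [ 0.49313802 -0.41853684  0.008     ]
 [ 0.48824865 -0.37403484  0.008     ]]
twin top [[ 0.43616964 -0.37071228  0.06      ]
 [ 0.43842748 -0.42060072  0.06      ]
 [ 0.37822663 -0.42345913  0.06      ]
 [ 0.37543596 -0.37332113  0.06      ]]
cam in tool [-0.07621322 -0.1604953   0.00075377] [[ 0.001 -0.96  -0.28 ]
 [-0.001  0.28  -0.96 ]
 [ 1.     0.001 -0.001]]
```

```bash
cat >> h.py <<'E'
def go(target,phi=None):
    "print tool-frame delta to reach target with tool y straight down, tool x azimuth phi"
    s,r=st()
    print('dpos',(r.T@(np.array(target)-s['eef_pos'])).round(4).tolist())
    if phi is not None:
        x=np.array([np.cos(phi),np.sin(phi),0]);y=np.array([0,0,-1.]);T=np.c_[x,y,np.cross(x,y)]
        print('drot',R.from_matrix(r.T@T).as_rotvec().round(4).tolist())
E
python3 -c "
from h import *
go([.492,.1255,.24],-1.638)"
```

```text
t 0.15 pos [0.1337 0.5847 0.2218] F [-0.3  0.5 -0.2] T [-0.   -0.02  0.03] w 0.998 q [ 1.29  0.09  1.23  0.    1.82 -0.06]
tool x [ 9.748e-01 -2.229e-01 -1.000e-04] y [-5.0e-04 -1.4e-03 -1.0e+00] z [ 0.2229  0.9748 -0.0015]
dpos [0.4517, -0.0177, -0.3678]
drot [0.0013, 1.4132, 0.001]
```

servo_tool --fingers '[-1,-1,-1,-1,-1,-1,-1,-1,-1,-1,-1,-1]' --delta_pos '[[0.452,-0.018,-0.368],[0.452,-0.018,-0.368],[0.452,-0.018,-0.368],[0.452,-0.018,-0.368],[0.452,-0.018,-0.368],[0.452,-0.018,-0.368],[0.452,-0.018,-0.368],[0.452,-0.018,-0.368],[0.452,-0.018,-0.368],[0.452,-0.018,-0.368],[0.452,-0.018,-0.368],[0.452,-0.018,-0.368]]' --delta_rot '[[0.001,1.413,0.001],[0.001,1.413,0.001],[0.001,1.413,0.001],[0.001,1.413,0.001],[0.001,1.413,0.001],[0.001,1.413,0.001],[0.001,1.413,0.001],[0.001,1.413,0.001],[0.001,1.413,0.001],[0.001,1.413,0.001],[0.001,1.413,0.001],[0.001,1.413,0.001]]'

```text
time: 1.65
eef_pos: [0.4916, 0.1265, 0.2403]
tcp_rot: [0.483, -0.483, 0.516, -0.516]
ft_force: [0.0, -0.1, 1.2]
gripper_width: 1.001
```

```bash
python3 -c "
from h import *
st();snap('wrist','pics/w1.png')"
```

```text
t 1.65 pos [0.4916 0.1265 0.2403] F [ 0.  -0.1  1.2] T [-0.06  0.04  0.02] w 1.001 q [ 0.18 -0.15  1.44  0.    1.86  0.25]
tool x [-6.540e-02 -9.979e-01 -4.000e-04] y [-6.e-04  4.e-04 -1.e+00] z [ 9.979e-01 -6.540e-02 -6.000e-04]
```

View pics/w1.png

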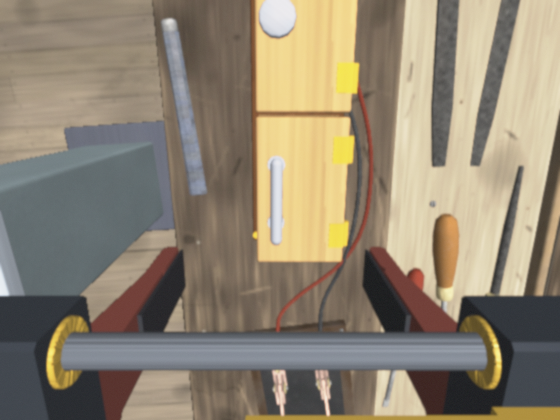

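Run:
```python
from h import *
p=load('pics/w1.png');im=cv2.imread('pics/w1.png')
print('bar ends',onz(p,[(276.5,158),(276.5,242.5)],.1135))
print('lid corners',onz(p,[(257,114),(353,116),(346,262),(258,262)],.0815))
c=im[90:280,230:370];cv2.imwrite('pics/w1z.png',cv2.resize(c,None,fx=4,fy=3.1,interpolation=cv2.INTER_CUBIC))
```

```text
bar ends [[0.49692574 0.16336732 0.1135    ]
 [0.49231994 0.09161686 0.1135    ]]
lid corners [[0.48263905 0.19753088 0.0815    ]
 [0.56456807 0.19042393 0.0815    ]
 [0.55715241 0.05471564 0.0815    ]
 [0.47271935 0.0603096  0.0815    ]]
```

View pics/w1z.png

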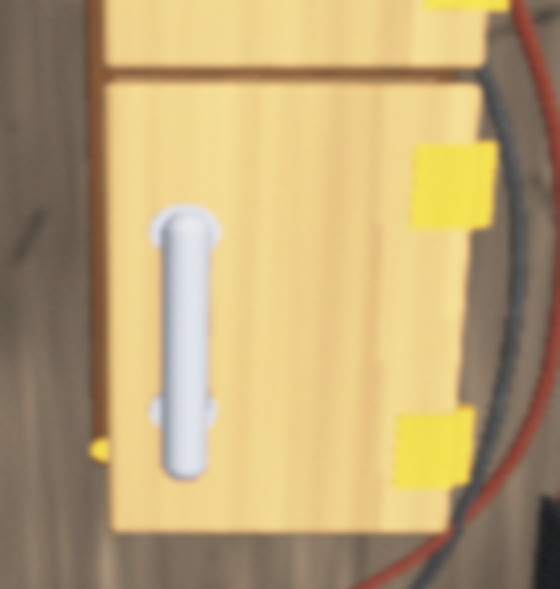

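```bash
python3 -c "
from h import *
go([.4955,.127,.1005],-1.636)"
```

```text
t 1.7 pos [0.4915 0.1267 0.2404] F [ 0.1 -0.2  0.3] T [-0.04  0.04 -0.05] w 1.0 q [ 0.18 -0.15  1.44  0.    1.86  0.25]
tool x [-6.480e-02 -9.979e-01 -4.000e-04] y [-3.e-04  4.e-04 -1.e+00] z [ 9.979e-01 -6.480e-02 -3.000e-04]
dpos [-0.0005, 0.1399, 0.004]
drot [0.0003, 0.0004, -0.0004]
```

servo_tool --fingers '[0.1,0.1,0.1,0.1,0.1,1,1,1,1,1]' --delta_pos '[[0,0.04,0.004],[0,0.08,0.004],[0,0.12,0.004],[0,0.14,0.004],[0,0.14,0.004],[0,0.14,0.004],[0,0.14,0.004],[0,0.14,0.004],[0,0.14,0.004],[0,0.14,0.004]]' --delta_rot '[[0,0,0],[0,0,0],[0,0,0],[0,0,0],[0,0,0],[0,0,0],[0,0,0],[0,0,0],[0,0,0],[0,0,0]]' --force 15

```text
time: 2.95
eef_pos: [0.4935, 0.1268, 0.1016]
tcp_rot: [0.483, -0.485, 0.517, -0.515]
ft_force: [-11.7, -0.4, 7.7]
gripper_width: 0.106
```

Run:
```python
from h import *
s,r=st()
# arc: bar follows circle about hinge; start rel (-.064,.039)
for th in np.linspace(.2,1.8,9):
    c,sn=np.cos(th),np.sin(th)
    dx=-.064*c+.039*sn+.064; dz=.064*sn+.039*c-.039
    print(round(th,2),'tool [0, %.4f, %.4f]'%(-dz,dx))
```

```text
t 2.95 pos [0.4935 0.1268 0.1016] F [-11.7  -0.4   7.7] T [-0.    2.07  0.  ] w 0.106 q [ 0.18 -0.14  1.67  0.    1.61  0.25]
tool x [-6.440e-02 -9.979e-01 -6.000e-04] y [-4.5e-03  9.0e-04 -1.0e+00] z [ 0.9979 -0.0644 -0.0046]
0.2 tool [0, -0.0119, 0.0090]
0.4 tool [0, -0.0218, 0.0202]
0.6 tool [0, -0.0293, 0.0332]
0.8 tool [0, -0.0341, 0.0474]
1.0 tool [0, -0.0359, 0.0622]
1.2 tool [0, -0.0348, 0.0772]
1.4 tool [0, -0.0307, 0.0916]
1.6 tool [0, -0.0238, 0.1049]
1.8 tool [0, -0.0145, 0.1165]
```

servo_tool --fingers '[1,1,1,1,1,1,1,1]' --delta_pos '[[0,-0.006,0.004],[0,-0.012,0.009],[0,-0.017,0.0145],[0,-0.022,0.02],[0,-0.0258,0.0265],[0,-0.0293,0.0332],[0,-0.032,0.0402],[0,-0.0341,0.0474]]' --delta_rot '[[0,0,0],[0,0,0],[0,0,0],[0,0,0],[0,0,0],[0,0,0],[0,0,0],[0,0,0]]'

```text
time: 3.95
eef_pos: [0.5417, 0.1235, 0.1363]
tcp_rot: [0.483, -0.484, 0.517, -0.515]
ft_force: [-2.3, -1.3, 2.2]
gripper_width: 0.107
```

```bash
python3 -c "
from h import *
st();snap('scene','pics/s2.png');snap('wrist','pics/w2.png')
a=cv2.imread('pics/s2.png')[150:310,180:380];b=cv2.imread('pics/w2.png')
cv2.imwrite('pics/c2.png',np.hstack([cv2.resize(a,(400,320)),cv2.resize(b,(400,320))]))"
```

```text
t 3.95 pos [0.5417 0.1235 0.1363] F [-2.3 -1.3  2.2] T [-0.36  0.72 -0.04] w 0.107 q [ 0.16 -0.03  1.5   0.    1.67  0.23]
tool x [-6.470e-02 -9.979e-01 -4.000e-04] y [-3.5e-03  7.0e-04 -1.0e+00] z [ 0.9979 -0.0647 -0.0036]
```

View pics/c2.png

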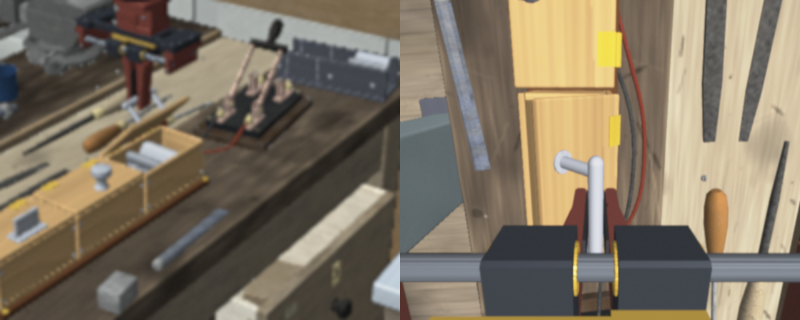

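servo_tool --fingers '[1,1,1,1,1,1,1,1,1,1]' --delta_pos '[[0,-0.0012,0.0074],[0,-0.0018,0.0148],[0,-0.0016,0.0224],[0,-0.0007,0.0298],[0,0.001,0.037],[0,0.0034,0.0442],[0,0.0066,0.051],[0,0.0103,0.0575],[0,0.0147,0.0635],[0,0.017,0.0664]]' --delta_rot '[[0,0,0],[0,0,0],[0,0,0],[0,0,0],[0,0,0],[0,0,0],[0,0,0],[0,0,0],[0,0,0],[0,0,0]]'

```text
time: 5.3
eef_pos: [0.6087, 0.1191, 0.1185]
tcp_rot: [0.483, -0.484, 0.517, -0.515]
ft_force: [-1.7, -1.9, 0.1]
gripper_width: 0.105
```

```bash
python3 -c "
from h import *
st();snap('scene','pics/s3.png');snap('wrist','pics/w3.png')
a=cv2.imread('pics/s3.png')[150:310,180:380];b=cv2.imread('pics/w3.png')
cv2.imwrite('pics/c3.png',np.hstack([cv2.resize(a,(400,320)),cv2.resize(b,(400,320))]))"
```

```text
t 5.3 pos [0.6087 0.1191 0.1185] F [-1.7 -1.9  0.1] T [-0.37  0.43  0.03] w 0.105 q [0.14 0.15 1.35 0.   1.64 0.2 ]
tool x [-6.510e-02 -9.979e-01 -5.000e-04] y [-3.1e-03  7.0e-04 -1.0e+00] z [ 0.9979 -0.0651 -0.0031]
```

View pics/c3.png

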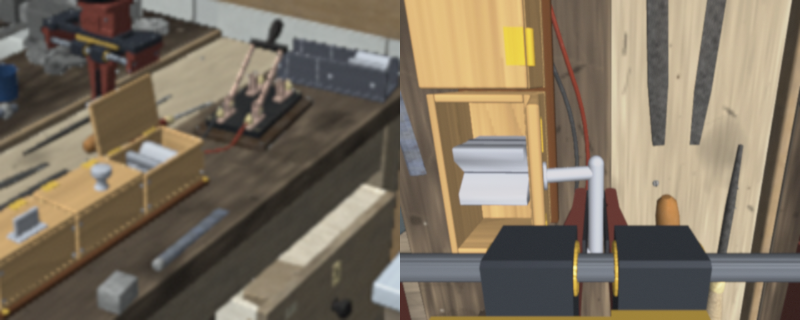

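servo_tool --fingers '[0.55,0.55,0.55,0.55,0.55,0.55,0.55,0.55,0.55,0.55,0.55]' --delta_pos '[[0,0,0],[0,0,0],[0,-0.012,0.002],[0,-0.024,0.004],[0,-0.036,0.006],[0,-0.06,0.01],[0,-0.1,0.01],[0,-0.15,0],[0,-0.18,-0.03],[0,-0.18,-0.06],[0,-0.18,-0.06]]' --delta_rot '[[0,0,0],[0,0,0],[0,0,0],[0,0,0],[0,0,0],[0,0,0],[0,0,0],[0,0,0],[0,0,0],[0,0,0],[0,0,0]]'

```text
time: 6.78
eef_pos: [0.5486, 0.1231, 0.3013]
tcp_rot: [0.484, -0.483, 0.516, -0.516]
ft_force: [-0.2, 0.4, -0.1]
gripper_width: 0.223
```

```bash
python3 -c "
from h import *
st();snap('scene','pics/s4.png');snap('wrist','pics/w4.png')
a=cv2.imread('pics/s4.png')[150:310,180:380];b=cv2.imread('pics/w4.png')
cv2.imwrite('pics/c4.png',np.hstack([cv2.resize(a,(400,320)),cv2.resize(b,(400,320))]))"
```

```text
t 6.78 pos [0.5486 0.1231 0.3013] F [-0.2  0.4 -0.1] T [-0.1   0.06 -0.06] w 0.223 q [0.16 0.02 1.17 0.   1.96 0.22]
tool x [-0.0643 -0.9979 -0.0014] y [ 8.0e-04  1.3e-03 -1.0e+00] z [ 9.979e-01 -6.430e-02  7.000e-04]
```

View pics/c4.png

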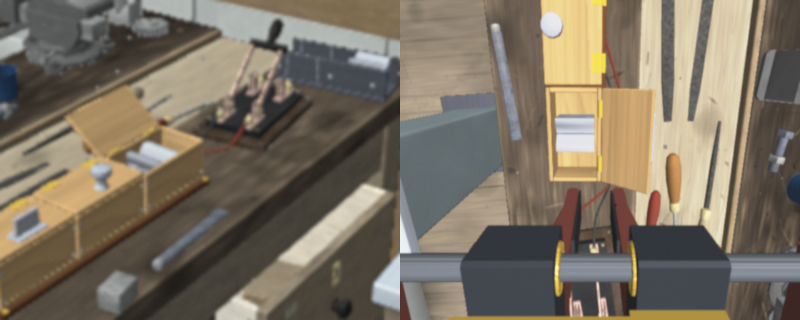

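```bash
python3 -c "
from h import *
b=cv2.imread('pics/w4.png')[100:250,190:310]
cv2.imwrite('pics/w4z.png',cv2.resize(b,None,fx=4,fy=4,interpolation=cv2.INTER_CUBIC))"
```

```text
(no output)
```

View pics/w4z.png

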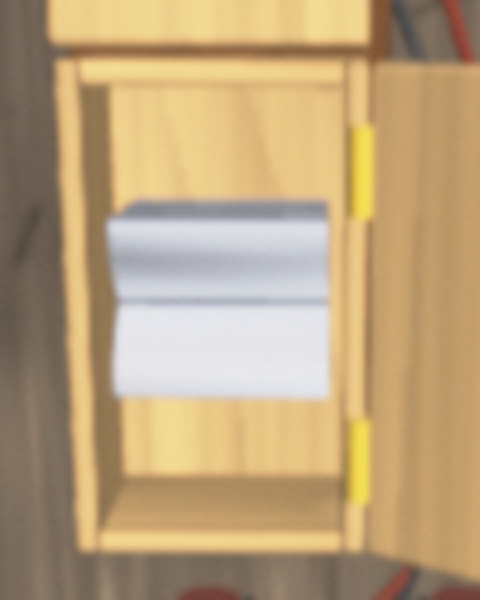

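Run:
```python
from h import *
p=load('pics/w4.png')
z=lambda l:[(190+(x+.5)/4-.5,100+(y+.5)/4-.5) for x,y in l]
P=onz(p,z([(107,218),(330,218),(328,398),(114,398)]),.068);print(P,P.mean(0))
print('valley',onz(p,z([(118,300),(328,300)]),.054))
B=onz(p,z([(57,60),(368,60),(362,550),(82,550)]),.074);print('box rim',B,B.mean(0))
# target: centre
c=P.mean(0)
```

```text
[[0.48963855 0.15360597 0.068     ]
 [0.54995712 0.14964275 0.068     ]
 [0.54603773 0.09944095 0.068     ]
 [0.48608195 0.1033758  0.068     ]] [0.51792884 0.12651637 0.068     ]
valley [[0.48788442 0.128561   0.054     ]
 [0.54765292 0.12463594 0.054     ]]
box rim [[0.48217997 0.19574366 0.074     ]
 [0.56257761 0.19045616 0.074     ]
 [0.55284585 0.055726   0.074     ]
 [0.47319062 0.06094829 0.074     ]] [0.51769851 0.12571853 0.074     ]
```

```bash
python3 -c "
from h import *
go([.518,.1265,.15],-.066)"
```

```text
t 6.88 pos [0.5497 0.1228 0.2991] F [ 0.3  0.6 -0.6] T [-0.05  0.09  0.  ] w 0.223 q [0.16 0.02 1.17 0.   1.96 0.22]
tool x [-6.500e-02 -9.979e-01 -6.000e-04] y [-2.e-03  7.e-04 -1.e+00] z [ 0.9979 -0.065  -0.0021]
dpos [-0.0015, 0.1492, -0.0315]
drot [0.0012, -1.5699, -0.0021]
```

servo_tool --fingers '[-0.6,-0.6,-0.6,-0.6,-0.6,-0.6,-0.6,-0.6,-0.6,-0.6,-0.6]' --delta_pos '[[-0.0015,0.0,-0.0315],[-0.0015,0.02,-0.0315],[-0.0015,0.04,-0.0315],[-0.0015,0.06,-0.0315],[-0.0015,0.08,-0.0315],[-0.0015,0.1,-0.0315],[-0.0015,0.12,-0.0315],[-0.0015,0.149,-0.0315],[-0.0015,0.149,-0.0315],[-0.0015,0.149,-0.0315],[-0.0015,0.149,-0.0315]]' --delta_rot '[[0.001,-1.57,-0.002],[0.001,-1.57,-0.002],[0.001,-1.57,-0.002],[0.001,-1.57,-0.002],[0.001,-1.57,-0.002],[0.001,-1.57,-0.002],[0.001,-1.57,-0.002],[0.001,-1.57,-0.002],[0.001,-1.57,-0.002],[0.001,-1.57,-0.002],[0.001,-1.57,-0.002]]'

```text
time: 8.25
eef_pos: [0.5186, 0.1264, 0.1502]
tcp_rot: [-0.707, 0.707, -0.024, 0.024]
ft_force: [0.7, -0.2, -0.9]
gripper_width: 0.805
```

```bash
python3 -c "
from h import *
go([.518,.1265,.024],-.066);snap('wrist','pics/w5.png')"
```

```text
t 8.25 pos [0.5186 0.1264 0.1502] F [ 0.7 -0.2 -0.9] T [ 0.03 -0.03  0.03] w 0.805 q [ 0.18 -0.09  1.54 -0.    1.69 -1.33]
tool x [ 9.977e-01 -6.750e-02 -2.000e-04] y [-2.e-04 -1.e-04 -1.e+00] z [ 6.750e-02  9.977e-01 -1.000e-04]
dpos [-0.0005, 0.1262, 0.0001]
drot [0.0001, -0.0015, -0.0002]
```

View pics/w5.png

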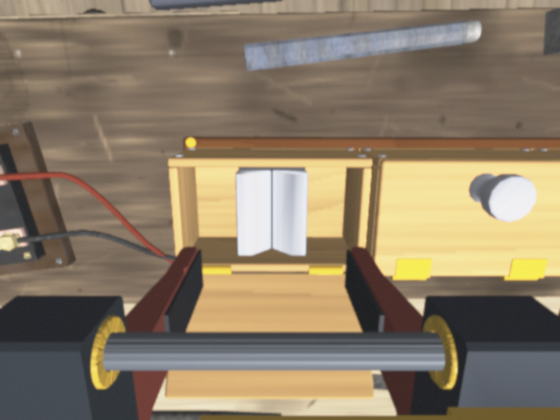

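servo_tool --fingers '[-0.6,-0.6,-0.6,-0.6,-0.6,-0.6,1,1,1,1,1]' --delta_pos '[[-0.0005,0.035,0],[-0.0005,0.07,0],[-0.0005,0.095,0],[-0.0005,0.115,0],[-0.0005,0.126,0],[-0.0005,0.126,0],[-0.0005,0.126,0],[-0.0005,0.126,0],[-0.0005,0.126,0],[-0.0005,0.126,0],[-0.0005,0.126,0]]' --delta_rot '[[0,0,0],[0,0,0],[0,0,0],[0,0,0],[0,0,0],[0,0,0],[0,0,0],[0,0,0],[0,0,0],[0,0,0],[0,0,0]]' --force 35

```text
time: 9.68
eef_pos: [0.5187, 0.1261, 0.0255]
tcp_rot: [-0.707, 0.707, -0.023, 0.025]
ft_force: [-0.7, -3.5, 6.3]
gripper_width: 0.564
```

```bash
python3 -c "
from h import *
go([.518,.1265,.24],-.066)"
```

```text
t 9.68 pos [0.5187 0.1261 0.0255] F [-0.7 -3.5  6.3] T [-0.57  0.06 -0.  ] w 0.564 q [ 0.18 -0.04  1.71 -0.    1.46 -1.33]
tool x [ 0.9977 -0.0674  0.002 ] y [ 1.9e-03 -5.0e-04 -1.0e+00] z [ 6.740e-02  9.977e-01 -4.000e-04]
dpos [-0.0003, -0.2145, 0.0003]
drot [0.0004, -0.0014, 0.002]
```

servo_tool --fingers '[1,1,1,1,1,1,1,1,1,1,1]' --delta_pos '[[0,-0.01,0],[0,-0.03,0],[0,-0.06,0],[0,-0.09,0],[0,-0.12,0],[-0.025,-0.125,-0.03],[-0.05,-0.125,-0.07],[-0.08,-0.125,-0.11],[-0.09,-0.125,-0.133],[-0.09,-0.125,-0.133],[-0.09,-0.125,-0.133]]' --delta_rot '[[0,0,0],[0,0,0],[0,0,0],[0,0,0],[0,0,0],[0,0,0],[0,0,0],[0,0,0],[0,0,0],[0,0,0],[0,0,0]]'

```text
time: 11.05
eef_pos: [0.4199, -0.0, 0.1509]
tcp_rot: [0.707, -0.707, 0.023, -0.025]
ft_force: [-0.3, 0.5, -4.9]
gripper_width: 0.569
```

```bash
python3 -c "
from h import *
go([.42,0,.0100],-.066);snap('wrist','pics/w6.png');snap('top','pics/t6.png')"
```

```text
t 11.05 pos [ 0.4199 -0.      0.1509] F [-0.3  0.5 -4.9] T [ 0.01 -0.02 -0.01] w 0.569 q [-0.08 -0.41  1.81  0.    1.74 -1.58]
tool x [ 0.9977 -0.0673  0.0028] y [ 2.8e-03  1.0e-04 -1.0e+00] z [6.730e-02 9.977e-01 3.000e-04]
dpos [-0.0003, 0.1409, -0.0]
drot [-0.0003, -0.0014, 0.0028]
```

View pics/w6.png

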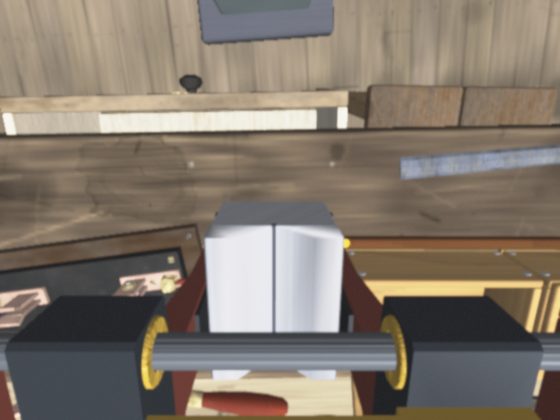

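View pics/t6.png

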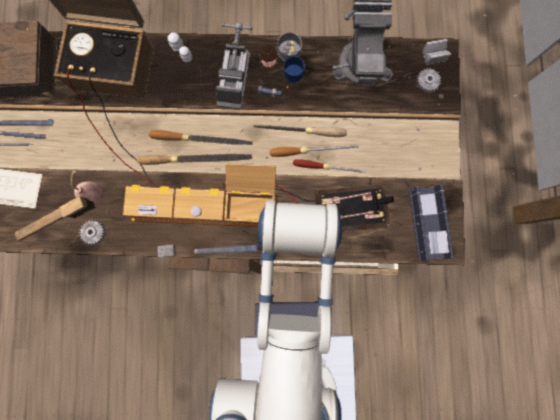

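servo_tool --fingers '[1,1,1,1,1,1,1,1]' --delta_pos '[[0,0.04,0],[0,0.08,0],[0,0.11,0],[0,0.125,0],[0,0.134,0],[0,0.139,0],[0,0.141,0],[0,0.141,0]]' --delta_rot '[[0,0,0.003],[0,0,0.003],[0,0,0.003],[0,0,0.003],[0,0,0.003],[0,0,0.003],[0,0,0.003],[0,0,0.003]]'

```text
time: 12.15
eef_pos: [0.4207, 0.0002, 0.0102]
tcp_rot: [0.707, -0.707, 0.023, -0.024]
ft_force: [0.5, 0.4, -4.6]
gripper_width: 0.568
```

servo_tool --fingers '[1,1,1]' --delta_pos '[[0,0.0012,0],[0,0.002,0],[0,0.002,0]]' --delta_rot '[[0,0,0],[0,0,0],[0,0,0]]'

```text
time: 12.52
eef_pos: [0.4212, 0.0001, 0.0095]
tcp_rot: [-0.707, 0.707, -0.023, 0.024]
ft_force: [-4.3, 0.0, 6.5]
gripper_width: 0.564
```

servo_tool --fingers '[-0.6,-0.6,-0.6,-0.6,-0.6,-0.6,-0.6]' --delta_pos '[[0,0,0],[0,0,0],[0,-0.01,0],[0,-0.04,0],[0,-0.08,0],[0,-0.12,0],[0,-0.14,0]]' --delta_rot '[[0,0,0],[0,0,0],[0,0,0],[0,0,0],[0,0,0],[0,0,0],[0,0,0]]'

```text
time: 13.4
eef_pos: [0.4218, 0.0001, 0.1524]
tcp_rot: [-0.707, 0.707, -0.022, 0.025]
ft_force: [-0.3, -0.1, 0.6]
gripper_width: 0.799
```

servo_tool --fingers '[-0.8,-0.8,-0.8,-0.8,-0.8,-0.8,-0.8,-0.8,-0.8,-0.8,-0.8]' --delta_pos '[[0,-0.03,0],[0,-0.05,0],[0,-0.05,0],[0,-0.05,0],[0,-0.05,0],[0,-0.05,0],[0,-0.05,0],[0,-0.05,0],[0,-0.05,0],[0,-0.05,0],[0,-0.05,0]]' --delta_rot '[[0,1.571,0],[0,1.571,0],[0,1.571,0],[0,1.571,0],[0,1.571,0],[0,1.571,0],[0,1.571,0],[0,1.571,0],[0,1.571,0],[0,1.571,0],[0,1.571,0]]'

```text
time: 14.78
eef_pos: [0.4215, 0.0001, 0.2021]
tcp_rot: [-0.485, 0.482, -0.515, 0.517]
ft_force: [-1.1, -0.5, 0.0]
gripper_width: 0.901
```

```bash
python3 -c "
from h import *
st();snap('wrist','pics/w7.png')"
```

```text
t 14.78 pos [4.215e-01 1.000e-04 2.021e-01] F [-1.1 -0.5  0. ] T [-0.08  0.06 -0.03] w 0.901 q [-0.08 -0.4   1.71 -0.    1.83 -0.02]
tool x [-6.520e-02 -9.979e-01  1.000e-04] y [ 4.7e-03 -4.0e-04 -1.0e+00] z [ 0.9979 -0.0652  0.0047]
```

View pics/w7.png

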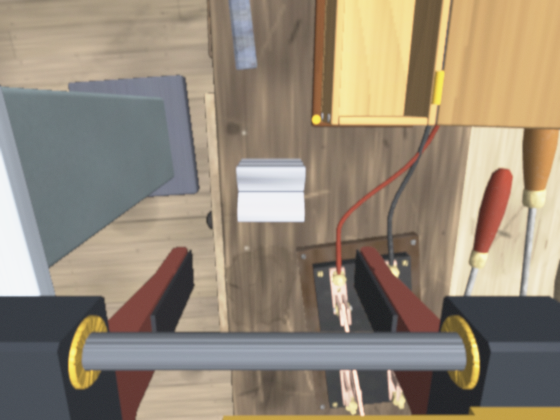

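Run:
```python
from h import *
b=cv2.imread('pics/w7.png')
cv2.imwrite('pics/w7z.png',cv2.resize(b[145:235,220:320],None,fx=6,fy=6,interpolation=cv2.INTER_CUBIC))
```

View pics/w7z.png

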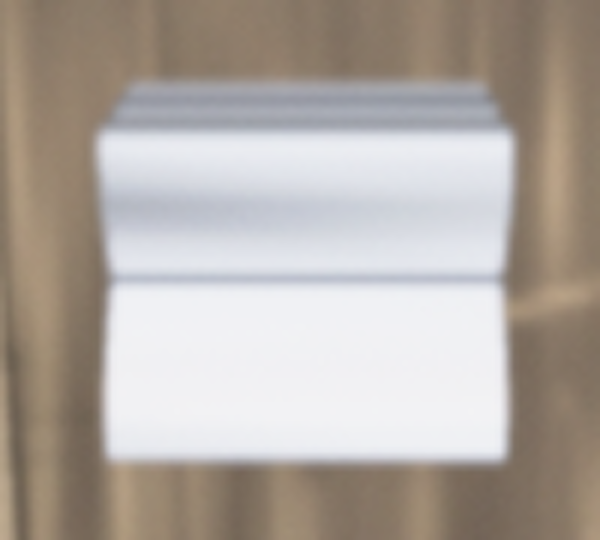

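Run:
```python
from h import *
p=load('pics/w7.png')
z=lambda l:[(220+(x+.5)/6-.5,145+(y+.5)/6-.5) for x,y in l]
P=onz(p,z([(97,132),(514,132),(508,460),(104,460)]),.052);c=P.mean(0);print(P,c)
v=onz(p,z([(112,276),(502,276)]),.038);print('valley',v,v.mean(0), np.arctan2(*(v[1]-v[0])[[1,0]]))
go([c[0],c[1],.0135],-1.6365)
```

```text
[[ 0.39190671  0.02848958  0.052     ]
 [ 0.45196804  0.02446269  0.052     ]
 [ 0.44899322 -0.02523127  0.052     ]
 [ 0.38822301 -0.0211091   0.052     ]] [0.42027274 0.00165298 0.052     ]
valley [[ 3.90530669e-01  3.96054357e-03  3.80000000e-02]
 [ 4.50350984e-01 -7.03223517e-05  3.80000000e-02]] [0.42044083 0.00194511 0.038     ] -0.06728118723058449
t 14.82 pos [4.215e-01 1.000e-04 2.022e-01] F [-0.  -0.4  0.6] T [-0.12  0.08 -0.05] w 0.9 q [-0.08 -0.4   1.71 -0.    1.83 -0.02]
tool x [-6.550e-02 -9.979e-01  1.000e-04] y [ 4.9e-03 -4.0e-04 -1.0e+00] z [ 0.9978 -0.0655  0.0049]
dpos [-0.0015, 0.1887, -0.0023]
drot [-0.0049, 0.0002, 0.0001]
```

servo_tool --fingers '[-0.8,-0.8,-0.8,-0.8,-0.8,-0.8,-0.8,-0.8]' --delta_pos '[[0,0.05,-0.0015],[0,0.1,-0.0015],[0,0.13,-0.0015],[0,0.155,-0.0015],[0,0.175,-0.0015],[0,0.185,-0.0015],[0,0.189,-0.0015],[0,0.189,-0.0015]]' --delta_rot '[[-0.005,0,0],[-0.005,0,0],[-0.005,0,0],[-0.005,0,0],[-0.005,0,0],[-0.005,0,0],[-0.005,0,0],[-0.005,0,0]]'

```text
time: 15.82
eef_pos: [0.4213, 0.0001, 0.0137]
tcp_rot: [-0.484, 0.483, -0.516, 0.516]
ft_force: [-0.0, -0.2, -0.2]
gripper_width: 0.896
```

```bash
python3 -c "
from h import *
go([.4203,.0002,.0135],-1.6375)"
```

```text
t 15.82 pos [4.213e-01 1.000e-04 1.370e-02] F [-0.  -0.2 -0.2] T [-0.06  0.05 -0.02] w 0.896 q [-0.08 -0.35  2.01 -0.    1.49 -0.02]
tool x [-6.520e-02 -9.979e-01  1.000e-04] y [ 6.e-04 -1.e-04 -1.e+00] z [ 9.979e-01 -6.520e-02  6.000e-04]
dpos [-0.0, 0.0002, -0.001]
drot [-0.0006, 0.0015, 0.0001]
```

servo_tool --fingers '[1,1,1,1,1]' --delta_pos '[[0,0,0],[0,0,0],[0,0,0],[0,0,0],[0,0,0]]' --delta_rot '[[0,0,0],[0,0,0],[0,0,0],[0,0,0],[0,0,0]]' --force 35

```text
time: 16.45
eef_pos: [0.4211, 0.0001, 0.0142]
tcp_rot: [-0.483, 0.483, -0.516, 0.516]
ft_force: [-4.5, 0.9, 5.6]
gripper_width: 0.683
```

servo_tool --fingers '[1,1,1,1,1,1,1]' --delta_pos '[[0,-0.01,0],[0,-0.04,0],[0,-0.09,0],[0,-0.15,0],[0,-0.21,0],[0,-0.25,0],[0,-0.25,0]]' --delta_rot '[[0,0,0],[0,0,0],[0,0,0],[0,0,0],[0,0,0],[0,0,0],[0,0,0]]'

```text
time: 17.32
eef_pos: [0.4222, 0.0001, 0.2673]
tcp_rot: [-0.485, 0.482, -0.514, 0.518]
ft_force: [0.7, 0.7, -6.0]
gripper_width: 0.681
```

```bash
python3 -c "
from h import *
go([.47,-.28,.27],-1.49);snap('wrist','pics/w8.png')"
```

```text
t 17.32 pos [4.222e-01 1.000e-04 2.673e-01] F [ 0.7  0.7 -6. ] T [-0.1   0.03 -0.  ] w 0.681 q [-0.08 -0.38  1.57 -0.    1.94 -0.02]
tool x [-6.520e-02 -9.979e-01  2.000e-04] y [ 6.3e-03 -6.0e-04 -1.0e+00] z [ 0.9979 -0.0652  0.0064]
dpos [0.2764, -0.0022, 0.066]
drot [-0.0064, -0.146, 0.0007]
```

View pics/w8.png

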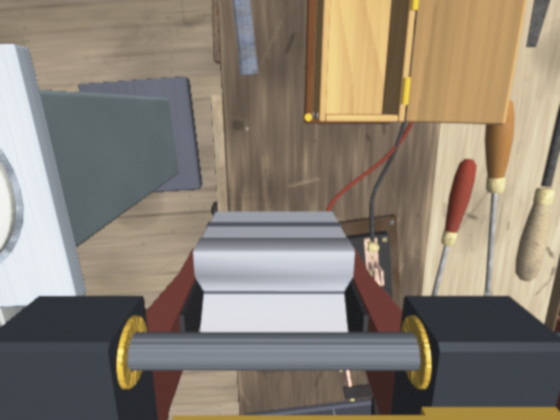

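```bash
python3 -c "
from h import *
go([.47,-.44,.25],-1.49)"
```

```text
t 17.38 pos [4.215e-01 1.000e-04 2.642e-01] F [ 0.5  0.1 -5.7] T [-0.03  0.1   0.  ] w 0.678 q [-0.08 -0.38  1.58 -0.    1.94 -0.02]
tool x [-6.520e-02 -9.979e-01  2.000e-04] y [ 1.6e-03 -3.0e-04 -1.0e+00] z [ 0.9979 -0.0652  0.0017]
dpos [0.436, 0.0145, 0.0771]
drot [-0.0016, -0.146, 0.0003]
```

servo_tool --fingers '[1,1,1,1,1,1,1,1,1,1,1]' --delta_pos '[[0.05,0,0.01],[0.1,0,0.02],[0.15,0,0.03],[0.2,0,0.04],[0.25,0,0.05],[0.3,0,0.06],[0.35,0,0.065],[0.4,0.01,0.075],[0.436,0.015,0.077],[0.436,0.015,0.077],[0.436,0.015,0.077]]' --delta_rot '[[-0.0016,-0.02,0],[-0.0016,-0.04,0],[-0.0016,-0.06,0],[-0.0016,-0.08,0],[-0.0016,-0.1,0],[-0.0016,-0.12,0],[-0.0016,-0.146,0],[-0.0016,-0.146,0],[-0.0016,-0.146,0],[-0.0016,-0.146,0],[-0.0016,-0.146,0]]'

```text
time: 18.75
eef_pos: [0.4695, -0.4392, 0.2465]
tcp_rot: [0.52, -0.52, 0.481, -0.478]
ft_force: [0.6, 1.1, -4.9]
gripper_width: 0.683
```

```bash
python3 -c "
from h import *
st();snap('wrist','pics/w9.png')"
```

```text
t 18.75 pos [ 0.4695 -0.4392  0.2465] F [ 0.6  1.1 -4.9] T [-0.08  0.03  0.05] w 0.683 q [-0.81  0.22  1.05  0.    1.88 -0.89]
tool x [ 0.0807 -0.9967 -0.0036] y [-0.0029  0.0034 -1.    ] z [ 0.9967  0.0807 -0.0026]
```

View pics/w9.png

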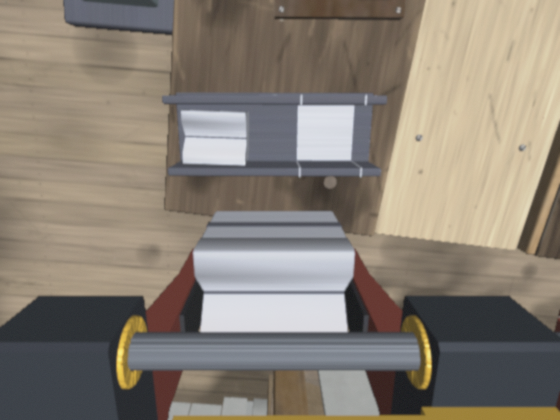

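Run:
```python
from h import *
b=cv2.imread('pics/w9.png')
cv2.imwrite('pics/w9z.png',cv2.resize(b[85:185,155:395],None,fx=3.33,fy=5,interpolation=cv2.INTER_CUBIC))
```

```text
(no output)
```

View pics/w9z.png

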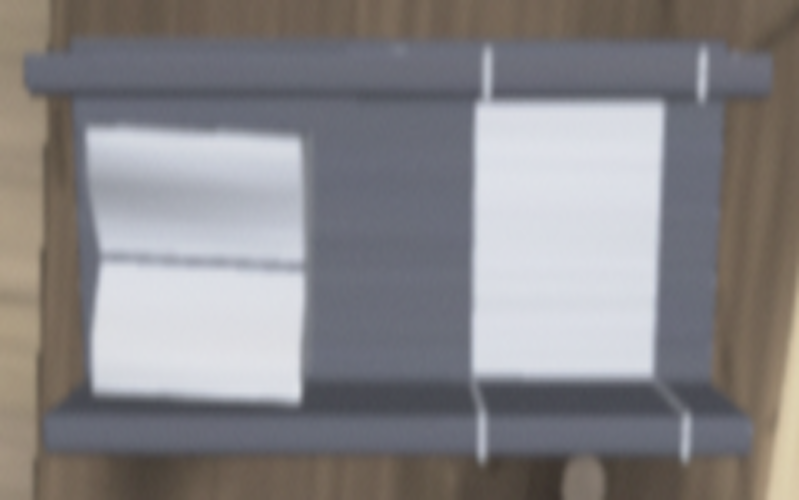

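Run:
```python
from h import *
p=load('pics/w9.png')
z=lambda l:[(155+(x+.5)/3.33-.5,85+(y+.5)/5-.5) for x,y in l]
def show(n,l,h):
    P=onz(p,z(l),h);print(n,P[:,:2].round(4).tolist(),'mean',P.mean(0)[:2].round(4));return P
U=show('railL',[(25,55),(25,97),(770,97),(770,55)],.058)
L=show('railR',[(43,413),(43,455),(752,455),(752,413)],.058)
m=(U[1]+U[2]+L[0]+L[3])/4; print('cradle c',m, 'yawL',np.arctan2(*(U[2]-U[1])[[1,0]]),'yawR',np.arctan2(*(L[3]-L[0])[[1,0]]))
show('marksL',[(488,97),(703,97)],.058);show('marksR',[(482,413),(686,413)],.058)
B=show('bay',[(476,100),(664,100),(655,378),(472,380)],.008)
T=show('twin',[(87,127),(303,136),(302,403),(93,393)],.06)
V=show('valley',[(103,257),(303,267)],.046);print(np.arctan2(*(V[1]-V[0])[[1,0]]))
yaw=.08;a=np.array([np.cos(yaw),np.sin(yaw)])
for n,c in(('cradle',m[:2]),('bay',B.mean(0)[:2]),('twin',T.mean(0)[:2]),('twinv',V.mean(0)[:2])):
    d=c-m[:2];print(n,'along',d@a,'across',d@[-a[1],a[0]])
```

```text
railL [[0.3603, -0.3611], [0.3603, -0.3686], [0.5674, -0.352], [0.5662, -0.3446]] mean [ 0.4636 -0.3566]
railR [[0.3653, -0.4275], [0.3653, -0.4358], [0.5733, -0.419], [0.572, -0.4108]] mean [ 0.4689 -0.4233]
cradle c [ 0.46624169 -0.38971848  0.058     ] yawL 0.07982872349450343 yawR 0.08022565714302494
marksL [[0.4891, -0.3583], [0.5488, -0.3535]] mean [ 0.519  -0.3559]
marksR [[0.4933, -0.4172], [0.5527, -0.4124]] mean [ 0.523  -0.4148]
bay [[0.4889, -0.3586], [0.5486, -0.3538], [0.554, -0.4126], [0.4934, -0.4179]] mean [ 0.5212 -0.3857]
twin [[0.3781, -0.3725], [0.4382, -0.3693], [0.4409, -0.4191], [0.3803, -0.422]] mean [ 0.4094 -0.3957]
valley [[0.3796, -0.3973], [0.4386, -0.3945]] mean [ 0.4091 -0.3959]
0.047265924803387746
cradle along 0.0 across 0.0
bay along 0.055113330222483395 across -0.0004063894744014236
twin along -0.05716487100251244 across -0.0014617555097299131
twinv along -0.0574482345847924 across -0.0015659715072430117
```

Run:
```python
from h import *
p=load('pics/w9.png');b=cv2.imread('pics/w9.png')
T=np.array([.4695,-.4392,.2465]);tx=np.array([.0807,-.9967,-.0036]);ty=np.array([-.0029,.0034,-1]);tz=np.array([.9967,.0807,-.0026])
for n,X in(('valley',T-ty*.0238),('vL',T-ty*.0238-tz*.03),('vR',T-ty*.0238+tz*.03),('edgeL',T-ty*.0378-tx*.025-tz*.03),('edgeR',T-ty*.0378-tx*.025+tz*.03),('grvL',T-ty*.0378-tx*.0145-tz*.03)):
    print(n,proj(p,X))
for r in range(200,340,4): print(r,b[r,272].tolist(),end=' ')
cv2.imwrite('pics/w9h.png',cv2.resize(b[200:350,180:370],None,fx=4,fy=4,interpolation=cv2.INTER_CUBIC))
```

```text
valley [[271.78689272 295.3374375 ]]
vL [[200.96552009 295.40649613]]
vR [[342.60876082 295.2683784 ]]
edgeL [[189.72328059 253.79764102]]
edgeR [[353.20611399 253.63789121]]
grvL [[191.56292985 279.73039746]]
200 [81, 93, 108] 204 [82, 95, 109] 208 [83, 96, 109] 212 [150, 143, 141] 216 [154, 146, 143] 220 [152, 143, 140] 224 [87, 80, 78] 228 [155, 147, 143] 232 [158, 150, 147] 236 [151, 144, 140] 240 [106, 102, 99] 244 [127, 122, 119] 248 [154, 147, 143] 252 [217, 207, 203] 256 [222, 215, 210] 260 [216, 208, 203] 264 [212, 202, 197] 268 [205, 194, 190] 272 [191, 181, 178] 276 [180, 170, 167] 280 [185, 175, 171] 284 [201, 191, 187] 288 [215, 206, 201] 292 [134, 122, 118] 296 [226, 219, 217] 300 [227, 221, 218] 304 [228, 222, 220] 308 [227, 221, 220] 312 [227, 222, 220] 316 [226, 222, 221] 320 [226, 221, 220] 324 [225, 221, 220] 328 [224, 219, 220] 332 [140, 135, 134] 336 [93, 88, 85]
```

View pics/w9h.png

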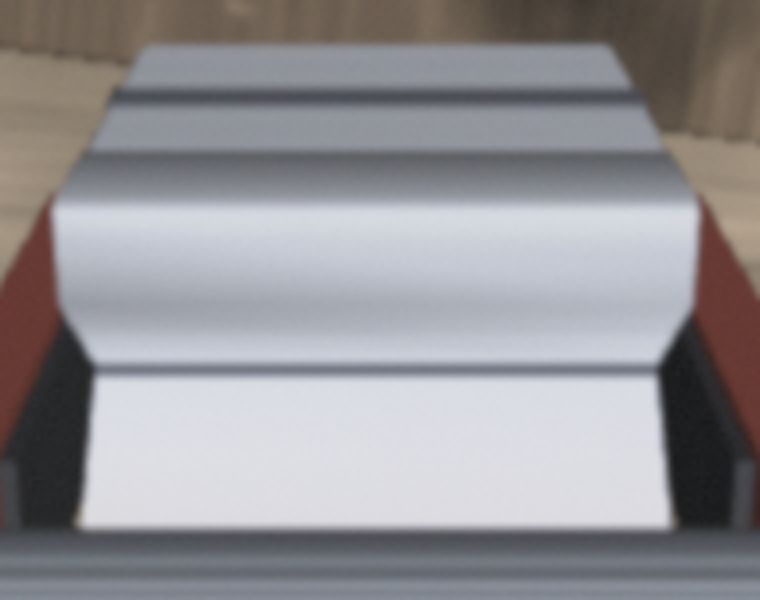

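```bash
python3 -c "
from h import *
go([.5205,-.3877,.10],-1.496)"
```

```text
t 18.8 pos [ 0.4698 -0.4389  0.2477] F [ 0.2  0.1 -4.1] T [-0.05  0.04  0.01] w 0.68 q [-0.8   0.22  1.04  0.    1.88 -0.89]
tool x [ 0.0814 -0.9967 -0.0021] y [-0.0016  0.002  -1.    ] z [ 0.9967  0.0814 -0.0015]
dpos [-0.0466, 0.1478, 0.0549]
drot [0.0015, 0.0067, -0.0021]
```

servo_tool --fingers '[1,1,1,1,1,1,1,1,1]' --delta_pos '[[-0.02,0.02,0.02],[-0.035,0.05,0.04],[-0.0466,0.08,0.055],[-0.0466,0.11,0.055],[-0.0466,0.13,0.055],[-0.0466,0.145,0.055],[-0.0466,0.148,0.055],[-0.0466,0.148,0.055],[-0.0466,0.148,0.055]]' --delta_rot '[[0.0015,0.0067,-0.002],[0.0015,0.0067,-0.002],[0.0015,0.0067,-0.002],[0.0015,0.0067,-0.002],[0.0015,0.0067,-0.002],[0.0015,0.0067,-0.002],[0.0015,0.0067,-0.002],[0.0015,0.0067,-0.002],[0.0015,0.0067,-0.002]]'

```text
time: 19.92
eef_pos: [0.521, -0.3883, 0.1013]
tcp_rot: [0.518, -0.518, 0.48, -0.482]
ft_force: [0.5, -1.0, -3.8]
gripper_width: 0.678
```

```bash
python3 -c "
from h import *
go([.5205,-.3877,.024],-1.496);snap('scene','pics/s10.png');snap('wrist','pics/w10.png')
a=cv2.imread('pics/s10.png')[110:240,250:420];b=cv2.imread('pics/w10.png')
cv2.imwrite('pics/c10.png',np.hstack([cv2.resize(a,(400,306)),cv2.resize(b,(400,306))]))"
```

```text
t 19.93 pos [ 0.521  -0.3883  0.1013] F [ 0.5 -1.  -3.8] T [-0.08  0.09  0.03] w 0.678 q [-0.69  0.23  1.29  0.    1.62 -0.77]
tool x [ 0.0744 -0.9972  0.0015] y [ 0.0019 -0.0013 -1.    ] z [0.9972 0.0744 0.0017]
dpos [-0.0007, 0.0773, -0.0006]
drot [-0.0017, -0.0003, 0.0015]
```

View pics/c10.png

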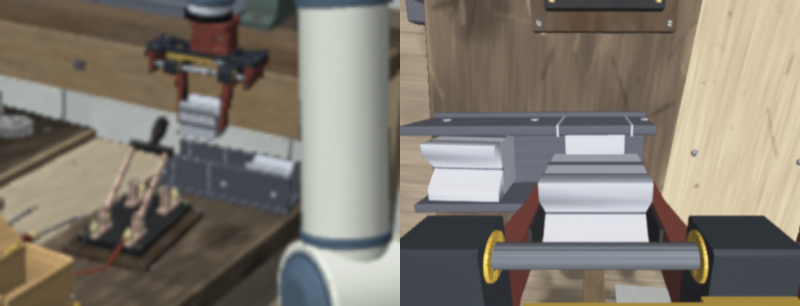

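servo_tool --fingers '[1,1,1,1,1,1]' --delta_pos '[[-0.0007,0.02,-0.0006],[-0.0007,0.037,-0.0006],[-0.0007,0.05,-0.0006],[-0.0007,0.06,-0.0006],[-0.0007,0.064,-0.0006],[-0.0007,0.064,-0.0006]]' --delta_rot '[[-0.0017,0,0.0015],[-0.0017,0,0.0015],[-0.0017,0,0.0015],[-0.0017,0,0.0015],[-0.0017,0,0.0015],[-0.0017,0,0.0015]]'

```text
time: 20.78
eef_pos: [0.5204, -0.3875, 0.0368]
tcp_rot: [-0.518, 0.518, -0.481, 0.481]
ft_force: [-0.1, -1.2, -4.5]
gripper_width: 0.681
```

```bash
python3 -c "
from h import *
go([.5205,-.3877,.0222],-1.496);snap('wrist','pics/w11.png')"
```

```text
t 20.77 pos [ 0.5204 -0.3875  0.0368] F [-0.1 -1.2 -4.5] T [-0.02 -0.01 -0.01] w 0.681 q [-0.69  0.26  1.37  0.    1.51 -0.77]
tool x [ 7.450e-02 -9.972e-01 -5.000e-04] y [-5.e-04  4.e-04 -1.e+00] z [ 9.972e-01  7.450e-02 -5.000e-04]
dpos [0.0002, 0.0146, 0.0001]
drot [0.0005, -0.0002, -0.0005]
```

View pics/w11.png

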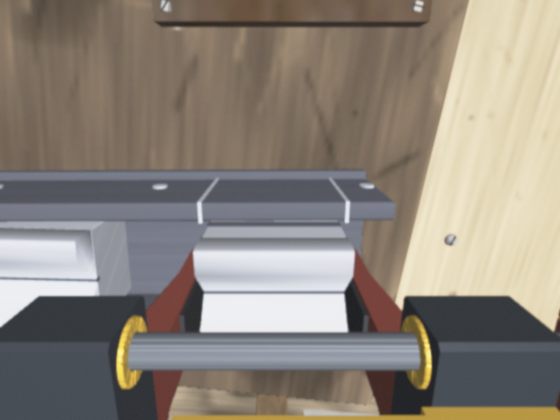

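Run:
```python
from h import *
p=load('pics/w11.png');b=cv2.imread('pics/w11.png')
print([(r,int(b[r,274].mean())) for r in range(205,256,2)])
a=onz(p,[(200,218.5),(348,218.5)],.058);c=onz(p,[(193.5,251),(353.5,251)],.0368+.0378)
print(a,c);n=np.array([-np.sin(.08),np.cos(.08)])
print('gap',((a.mean(0)-c.mean(0))[:2])@n,'along',((a.mean(0)-c.mean(0))[:2])@[n[1],-n[0]])
```

```text
[(205, 130), (207, 130), (209, 129), (211, 129), (213, 126), (215, 124), (217, 123), (219, 115), (221, 129), (223, 96), (225, 109), (227, 161), (229, 175), (231, 174), (233, 174), (235, 173), (237, 151), (239, 115), (241, 125), (243, 138), (245, 150), (247, 165), (249, 185), (251, 220), (253, 235), (255, 236)]
[[ 0.48896899 -0.35651551  0.058     ]
 [ 0.54873475 -0.35210332  0.058     ]] [[ 0.48996055 -0.36370404  0.0746    ]
 [ 0.54841259 -0.35938774  0.0746    ]]
gap 0.007240079663543113 along 0.00024467635772181396
```

servo_tool --fingers '[1,1,1,1,1]' --delta_pos '[[-0.001,0.005,0],[-0.001,0.01,0],[-0.001,0.013,0],[-0.001,0.0145,0],[-0.001,0.0145,0]]' --delta_rot '[[0.0005,0,0],[0.0005,0,0],[0.0005,0,0],[0.0005,0,0],[0.0005,0,0]]'

```text
time: 21.45
eef_pos: [0.5205, -0.3867, 0.0228]
tcp_rot: [0.518, -0.518, 0.481, -0.481]
ft_force: [0.8, 0.6, -5.4]
gripper_width: 0.681
```

servo_tool --fingers '[1,1,1]' --delta_pos '[[0,0.001,0],[0,0.0018,0],[0,0.0018,0]]' --delta_rot '[[0,0,0],[0,0,0],[0,0,0]]'

```text
time: 21.82
eef_pos: [0.5207, -0.3869, 0.0223]
tcp_rot: [0.518, -0.518, 0.481, -0.482]
ft_force: [-2.2, 2.2, 3.5]
gripper_width: 0.681
```

servo_tool --fingers '[-0.7,-0.7,-0.7,-0.7,-0.7,-0.7,-0.7,-0.7,-0.7]' --delta_pos '[[0,0,0],[0,0,0],[0,0,0],[0,-0.01,0],[0,-0.04,0],[0,-0.08,0],[0,-0.13,0],[0.03,-0.19,-0.01],[0.05,-0.22,-0.02]]' --delta_rot '[[0,0,0],[0,0,0],[0,0,0],[0,0,0],[0,0,0],[0,0,0],[0,0,0],[0,0,0],[0,0,0]]'

```text
time: 22.95
eef_pos: [0.5044, -0.4388, 0.2471]
tcp_rot: [0.519, -0.518, 0.478, -0.483]
ft_force: [-0.2, -0.3, -0.0]
gripper_width: 0.848
```

```bash
python3 -c "
from h import *
st();snap('wrist','pics/w12.png');snap('top','pics/t12.png');snap('scene','pics/s12.png')
b=cv2.imread('pics/w12.png')
cv2.imwrite('pics/w12z.png',cv2.resize(b[60:190,130:370],None,fx=3.33,fy=4.5,interpolation=cv2.INTER_CUBIC))"
```

```text
t 22.95 pos [ 0.5044 -0.4388  0.2471] F [-0.2 -0.3 -0. ] T [-0.1   0.12  0.02] w 0.848 q [-0.77  0.28  0.97  0.    1.88 -0.84]
tool x [ 0.0751 -0.9972  0.0047] y [ 0.005  -0.0044 -1.    ] z [0.9972 0.0752 0.0047]
```

View pics/w12.png

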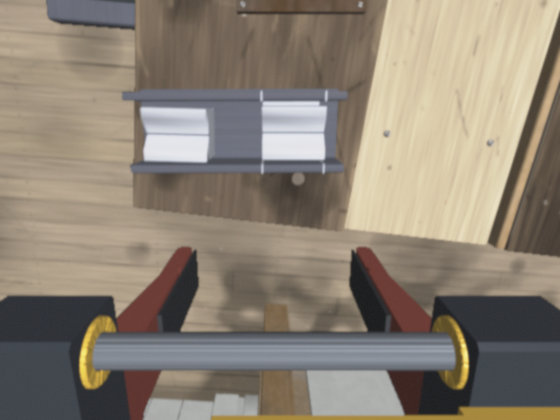

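View pics/s12.png

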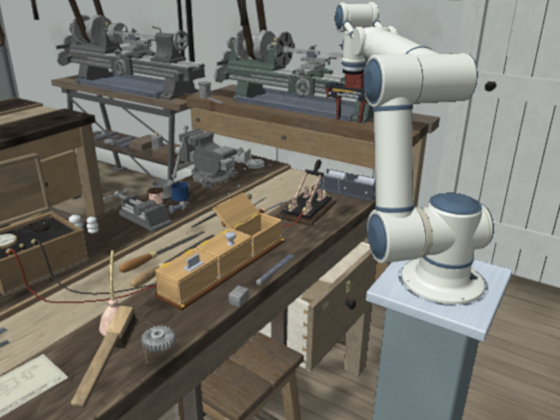

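View pics/w12z.png

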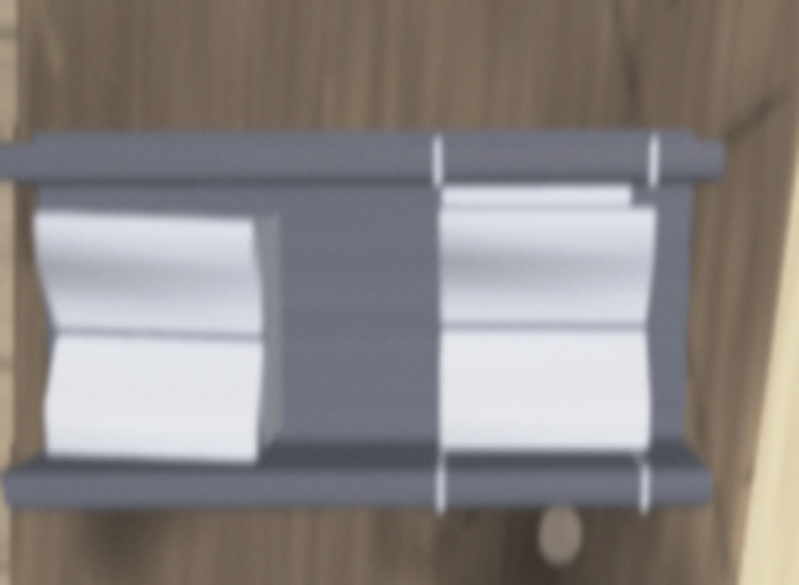

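Run:
```python
from h import *
p=load('pics/w12.png')
z=lambda l:[(130+(x+.5)/3.33-.5,60+(y+.5)/4.5-.5) for x,y in l]
f=lambda l,h:onz(p,z(l),h)[:,:2]
yw=lambda P:np.arctan2(*(P[1]-P[0])[::-1])
mL=f([(438,184),(655,184)],.058);mR=f([(440,466),(645,466)],.058);bay=(mL.mean(0)+mR.mean(0))/2
N=f([(440,207),(655,207),(650,449),(440,449)],.06).mean(0);NV=f([(442,325),(647,325)],.046)
T=f([(34,211),(252,218),(257,460),(47,455)],.06).mean(0);TV=f([(55,330),(263,337)],.046)
a=np.array([np.cos(.08),np.sin(.08)]);n=np.array([-a[1],a[0]])
for k,c in(('bay',bay),('new',N),('newv',NV.mean(0)),('twin',T),('twinv',TV.mean(0))):print(k,c.round(4),'along',((c-bay)@a).round(4),'across',((c-bay)@n).round(4))
print('yaw new',yw(NV),'twin',yw(TV),'marks',yw(mL),yw(mR))
```

```text
bay [ 0.5208 -0.386 ] along 0.0 across 0.0
new [ 0.5212 -0.3862] along 0.0004 across -0.0003
newv [ 0.5215 -0.3861] along 0.0007 across -0.0002
twin [ 0.4087 -0.3962] along -0.1126 across -0.0012
twinv [ 0.4084 -0.3963] along -0.1129 across -0.0013
yaw new 0.0739200501164892 twin 0.049382858319753226 marks 0.07431835557764054 0.07350205453252875
```

View pics/t12.png

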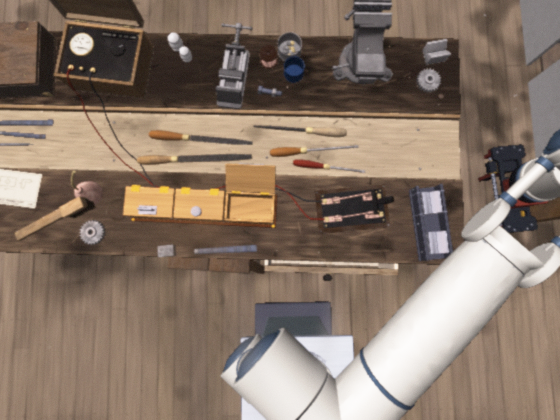

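```bash
python3 -c "
from plant import manip
print(manip.hand_in())"
```

```text
the job is handed in; nothing more can be done
None
```

The job is done and handed in at about 23 s of the 72 s allowed.

I opened the right-hand compartment, the one with the bar pull, by swinging the bar round its hinge until the lid fell to its stop. I took the vee block out across its 50 mm width and set it on the clear bench. I then gripped it again by its ends, lowered it into the free bay, let go and backed away.

**Placement:** In the last wrist picture the block stands vee upward. It is about 0.4 mm along and 0.3 mm across from the bay's middle, at the rails' angle (0.074 rad for both).

**In line with the other block:** The two vees are about 1 mm apart sideways. The other block lay turned about 0.025 to 0.03 rad from the rails in the picture I took before placing, and it measured the same afterwards. I lined the new block up with the rails and bay, so the two vees differ by that angle.

**Other things:** The last scene and top pictures show the other two lids shut and the bar lid open. The chisel and steel block look as they did at the start, judged by eye only. The highest force I read after a move was about 14 N, when I gripped the bar.

**Checks that disagreed:** The wrist camera read about 1 to 2 mm off when compared with blocks held in the gripper. I corrected for that, and the last check measured the block against the cradle in the same picture. At the mid-lowering check the left gap read about 7 mm where 5 mm would be centred, so I moved the block 1 mm. The final picture shows it centred.

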